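Rehang the lift-off door of the reagent box

ROBOT

A 7-joint arm with a two-finger parallel gripper is mounted at the origin on the work surface. World frame = base frame: x ahead of the robot, y to its left, z up, the work surface at z = 0. Lengths are in m, angles in rad, forces in N, time in s.
With the tool pointing down it reaches from about 0.425 to 0.875 m from the base axis. Payload 8.4 kg.
Tool frame: the origin (TCP) lies midway between the tips of the shut fingers; the grasp point (between the pads) lies behind it (arm.tcp_to_grasp is the z of the grasp point in the tool frame, in m); z points along the fingers, y is the line along which they close (so a half turn about z gives the same grasp; the last joint's range is limited). The gripper opens to 87 mm and grips with 3 to 60 N. Pads are 19 mm wide; open, the fingers measure 117 mm over their backs; the gripper's body (75 mm by 190 mm) begins 51 mm behind the grasp point.
Start: joints at [-1.263, 0.333, 0.04, 1.465, -0.013, 1.343, -0.059], TCP at [0.257, 0.597, 0.223] pointing down, gripper open.
Joint ranges: [-2.58, 2.58], [-0.38, 2.09], [-1.3, 1.39], [0.25, 2.4], [-1.5, 4.64], [0.08, 2.09], [-2.65, 2.65]. Speed limits (rad/s): [2.22, 2.22, 2.79, 2.79, 3.14, 3.14, 3.14].

INTERFACE

Orientations are given as a unit quaternion [x, y, z, w].
In Python, from rig import arm gives the robot as it stands.
- The arm moves only by the tool step_arm, never from a script. Its arguments are lists of equal length, an entry for each row: "delta_rot": the turn, a rotation vector about the tool's x, y, z as a fraction of full scale, a list of three; "travel": the shift along the tool's x, y, z as a fraction of full scale, a list of three; "jaw": the opening, from -1 (shut) to 1 (fully open). In form: {"delta_rot": [[wx, wy, wz], ...], "travel": [[tx, ty, tz], ...], "jaw": [jaw, ...]}. A call has 1 to 12 rows; each row shifts and turns the commanded pose from where the row before left it, along the tool's axes as they then stand; what a row does not reach is not made up. Full scale, the value 1, is 30 mm for a shift and 5 degrees for a turn. A row lasts 1/8 s, in which the tool goes at most 62.5 mm and 10.7 degrees, less where a joint would pass 70% of its speed; a pose out of reach is approached as far as the arm can. A call with a number of a shift or a turn outside -1 to 1 is refused whole. A call with a gripper value outside its range is refused whole. The fingers move at their own pace and stop on an object; the grip force is fixed at half the most. Time passes only in rows, so rows that do not move let the fingers close. It gives the time, the measured TCP pose, the force, the opening and the grip force at its end, in the units of the state.
- arm.sense(): the state, without advancing time (a new reading comes with each control period).
- arm.grab_frame(name): name is "scene" or "side" or "wrist"; returns a dict with "color" (384x512x3 uint8, red, green, blue), "fov_y" (degrees; the focal length in pixels is half the picture's height over the tangent of half this angle, whatever the lens; pixels are square), "cx", "cy" (the principal point, pixels), "camera_from_world" (4x4, takes a point from world to camera coordinates). Camera axes: x right, y down, z forward; pixel columns grow to the right and rows downward; lengths in m; the calibration is good to about 2 mm. A picture is of the moment at which its call begins. There is no depth.
- arm.close_job(): hands the job in; it is judged then, once.
The state is a dict: "time_s": time; "joint_positions": joint angles; "dq": joint speeds; "effort": joint torques, N m; "ee_pos": TCP position; "orientation": TCP orientation; "ft_force": force on the tool from outside, world axes, zero at the start; "torque": the same for the moment, N m; "gripper_width": finger opening in m; "finger_force": force on a finger pad.
Only numpy, scipy, OpenCV 4.12 (cv2) and the standard library are available. Lean on these libraries where they do the work, as an engineer would, in place of code of your own. Each camera call takes 0.05 s, during which the arm holds its last target. There are 200 camera calls.

TASK

Take the loose wooden door out of its slotted rack and hang it on the reagent box: with the door standing open, lower both of its brass knuckles together over the two pintle pins until it is fully home, then swing it shut against the box and let go. The pins bend easily and their plate may have shifted sideways in its slotted screw holes, so feel for them gently and never press or knock the door hard against the box. Leave the flask, the mortar and the petri dishes where they stand.

Things in the scene. Friction and masses are not known exactly. Their poses are not given: they have to be found in the camera images.
- reagent_box: Dark wooden box standing upright, fixed, open at the front: 200 wide (y), 110 deep (x), 185 high. Origin: centre of its underside; front face at x = -55 (it looks to -x, away from the robot); z up; y to the left of one facing the front. On the left of the front a brass hinge plate, 26 wide, 3 thick, carries two upright pintle pins, one above the other, their common axis 15 in front of the front face (x = -70).
- slot_end (a point): On the box: inner (right) end of the hinge plate's slotted travel, at the height of the upper pin's tip and on the pins' line (box frame -70, +58, 150); axes as the box. The plate holds firmly; the axis of both pins stands somewhere 5 to 29 to the left of this point (box +y). Pins: 8 diameter, 20 long, chamfered 1, tips at heights 70 and 150, on shoulders 16 diameter, 8 thick, tops at 50 and 130.
- stop_bead (a point): On the box: middle of the front of an upright wooden bead (34 wide, 150 high, 9 thick) at the right of the front, on which the door's inner face comes to rest when shut (box frame -64, -62, 100).
- door: Loose dark wooden door, 0.18-0.28 kg, upright in the rack at the start: panel 130 long (x), 12 thick (y), 150 high. Origin: centre of its underside, z up, +x to the hinge edge. A brass knob on the outer (+y) face at x = -48, z = 75 stands out 16. Open at a right angle its x is parallel to the box's x; shut, its x points along the box's +y. Hung, it turns easily and stays where left.
- lower_knuckle (a point): Centre of the lower end of the lower of the door's two brass tubes (knuckles), door frame 75, 0, 25; axes as the door. Tubes: 16 outer, 10 inner diameter, 22 long, open at both ends. Home when 50 above the shelf. As both pins share one axis, bring the knuckles in from the front or side, 22 to 44 higher than home, not from high above.
- upper_knuckle (a point): Centre of the lower end of the upper knuckle's bore (door frame 75, 0, 105); axes as the door. Home when 130 above the shelf.
- rack: Light wooden rack, fixed, 110 long (x), 75 wide (y): a 12 thick base with two cheeks that rise to 40 and leave a slot 15 wide along x, in which the door stands, its underside 12 above the shelf. Origin: centre of its underside.
- flask: Round-bottom flask, ball 68 diameter, 124 high over all with its cork ring, loose bystander. Origin: centre of its underside.
- mortar: White porcelain mortar with its pestle leaning in it, 92 diameter, 58 high (pestle to 95), loose bystander. Origin: centre of its underside.
- petri_dishes: Two glass petri dishes stacked, 94 diameter, 31 high together, loose bystander. Origin: centre of its underside.
Things that resemble listed ones, but are neither listed nor needed, are in the scene too. Of the things shaped like the door, the wooden one is meant. Of the things that look like the reagent_box, the larger one is meant.

How it is judged:
On the way, in this order (a step that is already met when the one before it is completed fails the run):
1. the door is lifted clear of the rack, upright (z of door in the frame of rack above 0.045 m and angle between door's own z axis and vertical below 0.3 rad), for 0.1 s.
2. both knuckles are fully home on the pins while the door stands at least 30 degrees open (z of lower_knuckle in the frame of reagent_box between 0.047 and 0.053 m and x of lower_knuckle in the frame of reagent_box between -0.074 and -0.066 m and y of lower_knuckle in the frame of reagent_box between 0.06 and 0.09 m and z of upper_knuckle in the frame of reagent_box between 0.127 and 0.133 m and x of upper_knuckle in the frame of reagent_box between -0.074 and -0.066 m and y of upper_knuckle in the frame of reagent_box between 0.06 and 0.09 m and angle between door's own z axis and vertical below 0.05 rad and angle between the x axis of door and the y axis of reagent_box, either way round above 0.52 rad), for 0.2 s.
At the end, for the whole second after the job is handed in: Both knuckles are fully home on the pins (within 3 mm in height, within 4 mm of the pins' line in front of the box, door upright within 0.05 rad), the door is shut (within 0.09 rad of parallel to the front, panel in front of the opening), released and at rest (z of lower_knuckle in the frame of reagent_box between 0.047 and 0.053 m and x of lower_knuckle in the frame of reagent_box between -0.074 and -0.066 m and y of lower_knuckle in the frame of reagent_box between 0.06 and 0.09 m and z of upper_knuckle in the frame of reagent_box between 0.127 and 0.133 m and x of upper_knuckle in the frame of reagent_box between -0.074 and -0.066 m and y of upper_knuckle in the frame of reagent_box between 0.06 and 0.09 m and angle between door's own z axis and vertical below 0.05 rad and angle between the x axis of door and the y axis of reagent_box, either way round below 0.09 rad and y of door in the frame of reagent_box below 0.03 m and linear speed of door below 0.02 m/s and angular speed of door below 0.1 rad/s); the robot touches nothing.
It fails at once if the door presses or knocks against the box, its plate or its pins with more than 30 N (contact force between door and reagent_box above 30 N).
It fails at once if the flask moved more than 25 mm or tipped (distance of flask from where it was at the start of the episode above 0.025 m or angle between flask's own z axis and vertical above 0.35 rad).
It fails at once if the mortar moved more than 25 mm or tipped (distance of mortar from where it was at the start of the episode above 0.025 m or angle between mortar's own z axis and vertical above 0.35 rad).
It fails at once if the petri dishes moved more than 25 mm or tipped (distance of petri_dishes from where it was at the start of the episode above 0.025 m or angle between petri_dishes's own z axis and vertical above 0.35 rad).
It also fails if it takes over 67 s, if anything falls off the work surface, if the arm or the gripper's body presses on something with over 40 N, if the wrist force passes 120 N, or if a joint passes its speed limit or range.

## Working session

There is one attempt and no reset: what is moved stays moved. The work goes in short steps, Python scripts to look and compute and a tool call to move; the robot and the scene stay as the last step left them, time stands still between calls to the robot, and variables do not carry over. Pictures are saved under pics/ and viewed, at most 10 in all, crops included, and the job is handed in when it is done.

Besides the shell and the picture viewer there is one more tool, called after "Emit:" by a JSON object that holds its "op" and its "data", one argument or row to a line. step_arm: Moves the arm, as the interface text tells. Its arguments: {"type":"object","properties":{"delta_rot":{"type":"array"},"travel":{"type":"array"},"jaw":{"type":"array"}},"required":["delta_rot","travel","jaw"]}

```bash
mkdir -p pics; ls; cat > h.py <<'E'
import numpy as np, cv2
from scipy.spatial.transform import Rotation as R
from rig import arm
def grab(n,f):
    d=arm.grab_frame(n); cv2.imwrite(f'pics/{f}.png',d['color'][:,:,::-1])
    np.savez(f'pics/{f}.npz',fov=d['fov_y'],cx=d['cx'],cy=d['cy'],T=d['camera_from_world'])
def cam(f):
    d=np.load(f'pics/{f}.npz'); F=192/np.tan(np.radians(float(d['fov']))/2)
    return F,float(d['cx']),float(d['cy']),d['T']
def ray(f,u,v):
    F,cx,cy,T=cam(f); r=T[:3,:3].T@np.array([(u-cx)/F,(v-cy)/F,1]); return -T[:3,:3].T@T[:3,3],r
def atz(f,u,v,z):
    o,r=ray(f,u,v); return o+r*(z-o[2])/r[2]
def proj(f,p):
    F,cx,cy,T=cam(f); q=T[:3,:3]@np.asarray(p)+T[:3,3]; return np.array([F*q[0]/q[2]+cx,F*q[1]/q[2]+cy])
def tri(obs):
    A=np.zeros((3,3));b=np.zeros(3)
    for f,u,v in obs:
        o,r=ray(f,u,v); r=r/np.linalg.norm(r); P=np.eye(3)-np.outer(r,r); A+=P;b+=P@o
    return np.linalg.solve(A,b)
E
python3 - <<'E'
from h import *
for n in('scene','side','wrist'): grab(n,n+'0')
for n in('scene','side','wrist'):
    F,cx,cy,T=cam(n+'0'); print(n,F,cx,cy,-T[:3,:3].T@T[:3,3],T[2,:3])
a=cv2.imread('pics/scene0.png');b=cv2.imread('pics/side0.png')
cv2.imwrite('pics/a.png',cv2.resize(a,(784,588),interpolation=cv2.INTER_CUBIC))
cv2.imwrite('pics/b.png',cv2.resize(b,(784,588),interpolation=cv2.INTER_CUBIC))
s=arm.sense(); print(s, arm.tcp_to_grasp)
E
```

```text
pics
scene 395.1098849311116 258.59209603321773 187.6257191582606 [ 1.36930176 -0.3550805   0.87778652] [-0.71475064  0.31175853 -0.62604963]
side 407.3611563205476 257.86124637854857 192.77618466397954 [-0.17978218 -0.68581209  0.62559031] [ 0.60021898  0.63819507 -0.4821247 ]
wrist 296.10062895785876 253.34707207383346 193.68728199922927 [0.18342529 0.62911637 0.3841172 ] [ 0.26553372 -0.11485294 -0.95723594]
{'time_s': 0.15, 'joint_positions': array([-1.26320108,  0.33382714,  0.03982945,  1.46604996, -0.0133852 ,
        1.34327983, -0.05852428]), 'dq': array([ 0.00074761, -0.00111114, -0.0011198 , -0.00151017, -0.00052228,
       -0.00084381, -0.00213501]), 'effort': array([ 2.56726256e-03, -6.56841087e+01,  1.33699168e+00, -4.04113340e+01,
       -5.97046944e-02,  4.17471549e-02,  8.70066719e-05]), 'ee_pos': array([0.25704306, 0.59663097, 0.22182109]), 'orientation': array([ 2.01994780e-01,  9.79386383e-01, -6.43464157e-04, -8.82244200e-05]), 'ft_force': array([-0.79328556, -0.38955854,  0.94505546]), 'torque': array([ 0.04517407, -0.02735803,  0.00232887]), 'finger_force': 0.0, 'gripper_width': 0.08699203855960817} -0.0187
```

View pics/a.png

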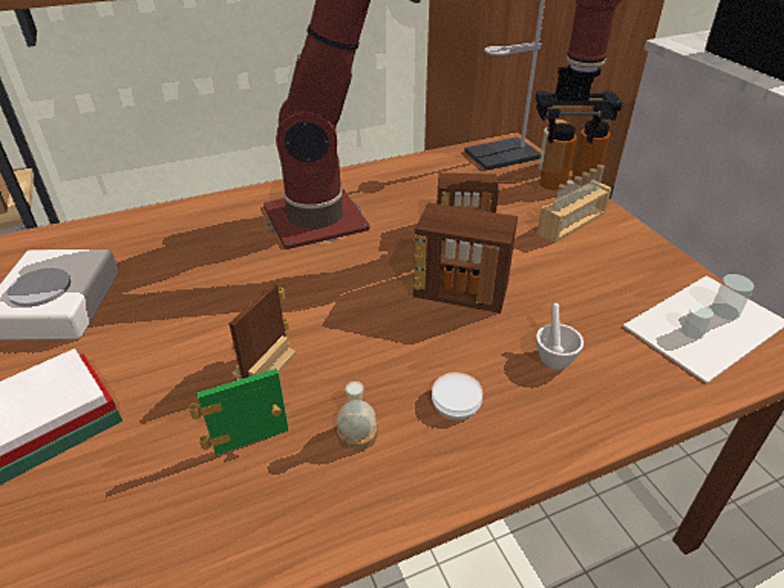

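View pics/b.png

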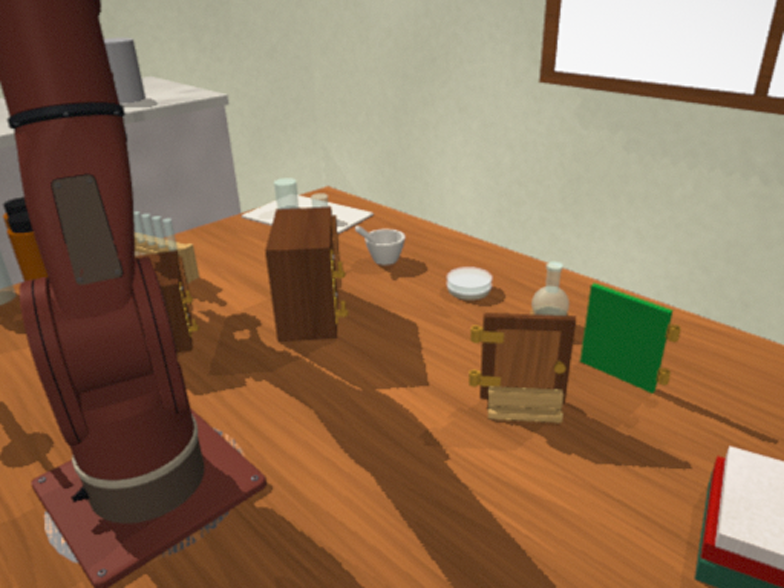

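The scene view shows two doors: brown in the rack at (260,330) and green at (242,412). The wooden, racked one is meant. It also shows two boxes, a large one at (465,255) and a small one behind it at (468,195), and the larger is meant. I'll confirm both in crops.

```bash
python3 - <<'E'
import cv2,numpy as np
def mk(f,rois,s,o):
    im=cv2.imread(f);ps=[]
    for x,y,w,h in rois:
        c=cv2.resize(im[y:y+h,x:x+w],None,fx=s,fy=s,interpolation=cv2.INTER_CUBIC)
        for i in range(0,w,10): cv2.line(c,(i*s,0),(i*s,4 if i%50 else 12),(255,255,255),1)
        for i in range(0,h,10): cv2.line(c,(0,i*s),(4 if i%50 else 12,i*s),(255,255,255),1)
        ps.append(c)
    cv2.imwrite(o,np.hstack(ps))
mk('pics/scene0.png',[(266,130,74,80),(145,180,55,80)],6,'pics/c.png')
mk('pics/side0.png',[(172,130,60,95),(304,195,73,95)],6,'pics/d.png')
E
```

```text
(no output)
```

View pics/c.png

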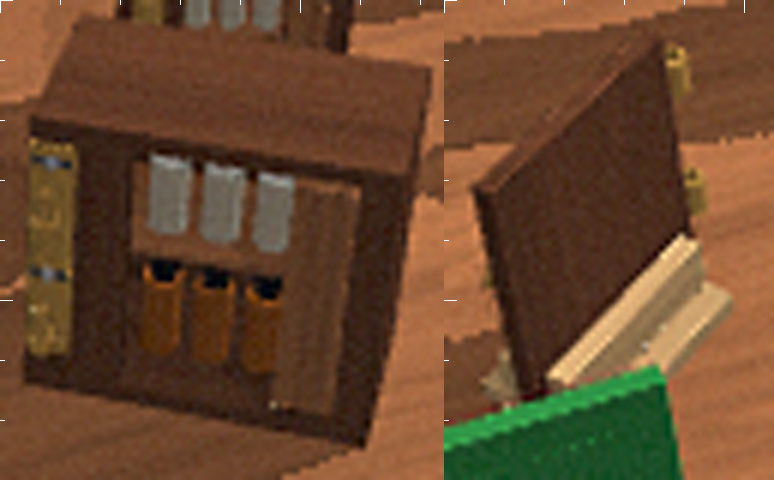

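View pics/d.png

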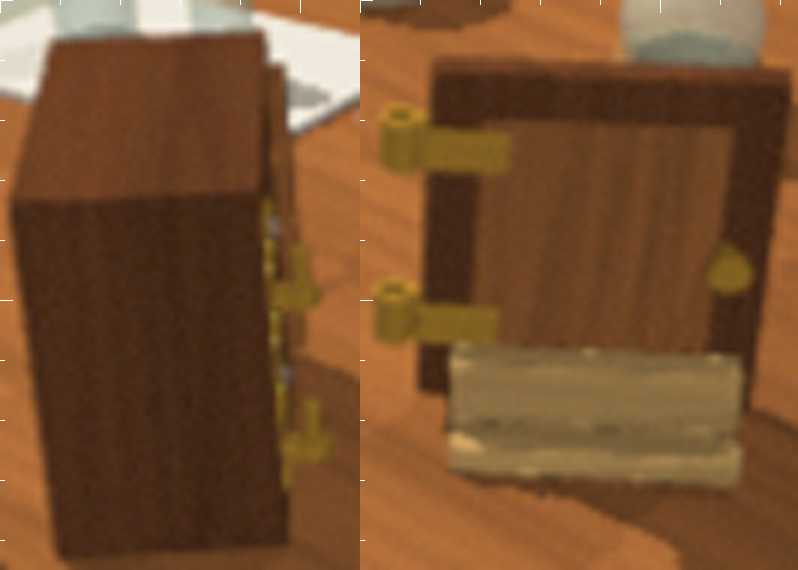

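Both crops agree: the panelled brown door stands in the light rack, knob and knuckles toward the side camera, hinge edge on the left. The large box has its front toward the scene camera, plate on the left, and upper pin at about (222.7,171.3) in side-view pixels. Next I fit the poses.

```bash
cat > fit.py <<'E'
from h import *
from scipy.optimize import least_squares
def P(p,m): 
    x,y,t=p; c,s=np.cos(t),np.sin(t); return np.array([x+c*m[0]-s*m[1],y+s*m[0]+c*m[1],m[2]+(p[3] if len(p)>3 else 0)])
def fit(obs,p0,dz=0):
    fun=lambda p:np.concatenate([proj(f,P(p,np.array(m)/1e3+[0,0,dz]))-[u,v] for f,u,v,m in obs])
    r=least_squares(fun,p0,loss='soft_l1'); return r.x,r.fun.reshape(-1,2)
E
python3 - <<'E'
from fit import *
S,D='scene0','side0'
ob=[(S,271,149.7,(-55,100,185)),(S,333.5,159.5,(-55,-100,185)),(S,338,141.3,(55,-100,185)),(S,279.3,132.5,(55,100,185)),(S,270.2,193.3,(-55,100,0)),(S,326.8,204.5,(-55,-100,0)),
(D,174,163.7,(55,100,185)),(D,215,161.7,(-55,100,185)),(D,216.2,135.5,(-55,-100,185)),(D,180.7,137,(55,-100,185)),(D,182,222.8,(55,100,0)),(D,219.8,220.3,(-55,100,0))]
b,r=fit(ob,[.5,.1,3.1]); print(b,np.degrees(b[2]));print(r.round(1).tolist())
for y in (63,75,87):
  print(y,[proj(c,P(b,np.array([-70,y,z])/1e3)).round(1).tolist() for c in(D,S) for z in(150,130,70,50)])
od=[(D,316,207,(65,6,150)),(D,375.7,208.7,(-65,6,150)),(D,313.7,260.3,(65,6,0)),(D,366.2,240,(-48,20,75)),(D,309.8,250.8-.5,(75,6,25)),
(S,181,186.7,(65,-6,150)),(S,150.7,211.7,(-65,-6,150)),(S,186.,219,(65,-6,40))]
d,r=fit(od,[.6,-.3,2.4],dz=.012); print(d,np.degrees(d[2]));print(r.round(1).tolist())
for n,q in dict(flask=(355,440),mortar=(558,355),dish=(457,400),greenL=(215,452),greenR=(285,425),rackend=(290,350)).items(): print(n,atz(S,q[0]/784*512,q[1]/784*512,.01).round(3))
E
```

```text
[0.434987   0.21564628 2.44623681] 140.15904501756583
[[-0.3, -0.7], [-0.1, -0.3], [0.1, -0.4], [-0.2, -0.6], [-0.7, 0.4], [0.0, -0.1], [-0.6, -0.5], [0.5, -0.8], [0.4, -1.4], [-0.2, -1.1], [-0.4, -0.2], [0.7, -0.1]]
63 [[222.2, 166.7], [222.7, 173.3], [224.1, 192.2], [224.5, 198.3], [280.4, 162.5], [280.2, 167.6], [279.5, 182.2], [279.3, 186.9]]
75 [[222.1, 168.6], [222.6, 175.2], [224.1, 194.2], [224.6, 200.3], [276.8, 161.9], [276.6, 167.0], [276.0, 181.6], [275.8, 186.3]]
87 [[222.1, 170.5], [222.6, 177.1], [224.1, 196.3], [224.6, 202.5], [273.1, 161.3], [273.0, 166.3], [272.5, 181.0], [272.4, 185.7]]
[ 0.48948692 -0.25720586  2.21974362] 127.18194084230394
[[0.4, -1.4], [1.1, 0.2], [-0.0, -0.8], [-0.4, 0.4], [0.0, 0.4], [0.2, -1.0], [0.4, 0.3], [-0.5, -5.3]]
flask [ 0.74  -0.158  0.01 ]
mortar [0.707 0.29  0.01 ]
dish [0.731 0.048 0.01 ]
greenL [ 0.669 -0.386  0.01 ]
greenR [ 0.66  -0.261  0.01 ]
rackend [ 0.48  -0.201  0.01 ]
```

Emit:
{"op": "step_arm", "data": {
  "delta_rot": [
    [0, 0, 0.8],
    [0, 0, 0.8],
    [0, 0, 0.85],
    [0, 0, 0.85],
    [0, 0, 0],
    [0, 0, 0],
    [0, 0, 0],
    [0, 0, 0],
    [0, 0, 0],
    [0, 0, 0],
    [0, 0, 0],
    [0, 0, 0]
  ],
  "travel": [
    [0, 0, -0.35],
    [0, 0, -0.35],
    [0, 0, -0.35],
    [0, 0, -0.35],
    [-0.88, -0.43, 0],
    [-0.88, -0.43, 0],
    [-0.88, -0.43, 0],
    [-0.88, -0.43, 0],
    [-0.88, -0.43, 0],
    [-0.88, -0.43, 0],
    [-0.88, -0.43, 0],
    [-0.88, -0.43, 0]
  ],
  "jaw": [1, 1, 1, 1, 1, 1, 1, 1, 1, 1, 1, 1]
}}

```text
time_s: 1.65
ee_pos: [0.3536, 0.3814, 0.2644]
orientation: [0.34, 0.94, -0.0, -0.0]
ft_force: [0.4, 0.1, 0.0]
gripper_width: 0.0869
finger_force: 0.0
```

Emit:
{"op": "step_arm", "data": {
  "delta_rot": [
    [0, 0, 0],
    [0, 0, 0],
    [0, 0, 0],
    [0, 0, 0],
    [0, 0, 0],
    [0, 0, 0],
    [0, 0, 0],
    [0, 0, 0],
    [0, 0, 0],
    [0, 0, 0],
    [0, 0, 0],
    [0, 0, 0]
  ],
  "travel": [
    [-0.88, -0.43, 0],
    [-0.88, -0.43, 0],
    [-0.88, -0.43, 0],
    [-0.88, -0.43, 0],
    [-0.88, -0.43, 0],
    [-0.88, -0.43, 0],
    [-0.88, -0.43, 0],
    [-0.88, -0.43, 0],
    [-0.88, -0.43, 0],
    [-0.88, -0.43, 0],
    [-0.88, -0.43, 0],
    [-0.88, -0.43, 0]
  ],
  "jaw": [1, 1, 1, 1, 1, 1, 1, 1, 1, 1, 1, 1]
}}

```text
time_s: 3.15
ee_pos: [0.4977, 0.0598, 0.2645]
orientation: [0.34, 0.94, -0.0, -0.0]
ft_force: [-0.1, -0.1, -0.6]
gripper_width: 0.0871
finger_force: 0.0
```

```bash
cat >> h.py <<'E'
def pose():
    s=arm.sense(); M=R.from_quat(s['orientation']).as_matrix()
    return s['time_s'],s['ee_pos'],M,np.degrees(np.arctan2(M[1,0],M[0,0]))
def st():
    t,p,M,y=pose(); s=arm.sense(); print('t%.2f'%t,p.round(4),'yaw %.2f'%y,'zax',M[:,2].round(3),'F',s['ft_force'].round(1),'w %.4f'%s['gripper_width'],'ff %.1f'%s['finger_force'])
E
python3 - <<'E'
from h import *
st(); print(arm.sense()['joint_positions'].round(2))
grab('wrist','w1'); a=cv2.imread('pics/w1.png')
for i in range(0,512,50): cv2.line(a,(i,0),(i,5),(255,255,255),1)
cv2.imwrite('pics/e.png',cv2.resize(a,(784,588),interpolation=cv2.INTER_CUBIC))
b=np.array([0.434987,0.21564628,2.44623681])
from fit import P
for m in [(-70,75,150),(-70,75,70),(-55,100,185),(-55,-100,185),(55,100,185)]: print(m,(proj('w1',P(b,np.array(m)/1e3))).round(1))
E
```

```text
t3.15 [0.4977 0.0598 0.2645] yaw 140.20 zax [-0.  0. -1.] F [-0.1 -0.1 -0.6] w 0.0871 ff 0.0
[-0.76 -0.01  0.55  1.78  0.01  1.38  0.67]
(-70, 75, 150) [257.7 107.3]
(-70, 75, 70) [256.7 106.7]
(-55, 100, 185) [226.   87.4]
(-55, -100, 185) [485.7  87.4]
(55, 100, 185) [221.5 -88.7]
```

View pics/e.png

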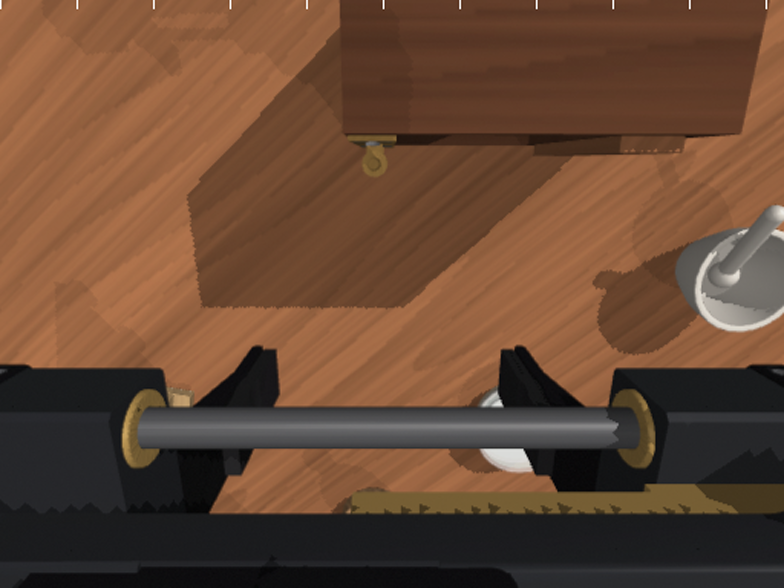

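The pin shows near (374,160) in the enlarged wrist view, almost straight below the camera, with the box's top front corners at (341,135) and (741,133). Now to the door.

Emit:
{"op": "step_arm", "data": {
  "delta_rot": [
    [0, 0, 0.9],
    [0, 0, 0.9],
    [0, 0, 0.8],
    [0, 0, 0],
    [0, 0, 0],
    [0, 0, 0],
    [0, 0, 0],
    [0, 0, 0],
    [0, 0, 0],
    [0, 0, 0],
    [0, 0, 0],
    [0, 0, 0]
  ],
  "travel": [
    [0, 0, 0],
    [0, 0, 0],
    [0, 0, 0],
    [-0.92, -0.73, 0],
    [-0.92, -0.73, 0],
    [-0.92, -0.73, 0],
    [-0.92, -0.73, 0],
    [-0.92, -0.73, 0],
    [-0.92, -0.73, 0],
    [-0.92, -0.73, 0],
    [-0.92, -0.73, 0],
    [-0.92, -0.73, 0]
  ],
  "jaw": [1, 1, 1, 1, 1, 1, 1, 1, 1, 1, 1, 1]
}}

```text
time_s: 4.7
ee_pos: [0.4906, -0.2571, 0.2645]
orientation: [0.445, 0.896, 0.0, -0.0]
ft_force: [0.3, -0.1, 0.7]
gripper_width: 0.0869
finger_force: 0.0
```

```bash
python3 - <<'E'
from h import *
st(); print(arm.sense()['joint_positions'].round(2))
grab('wrist','w2'); a=cv2.imread('pics/w2.png'); b=cv2.imread('pics/w1.png')
c1=cv2.resize(a[60:300,130:380],(500,480),interpolation=cv2.INTER_CUBIC)
c2=cv2.resize(b[80:128,216:266],None,fx=6,fy=6,interpolation=cv2.INTER_CUBIC)
o=np.zeros((480,800,3),np.uint8);o[:,:500]=c1;o[:288,500:]=c2
cv2.imwrite('pics/f.png',o)
E
```

```text
t4.70 [ 0.4906 -0.2571  0.2645] yaw 127.21 zax [ 0.  0. -1.] F [ 0.3 -0.1  0.7] w 0.0869 ff 0.0
[-0.4   0.14  0.9   1.67 -0.11  1.38  1.17]
```

View pics/f.png

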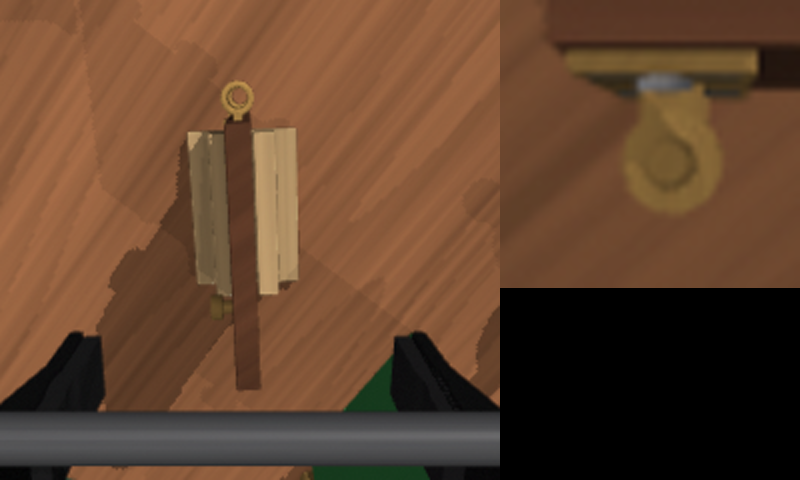

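```bash
python3 - <<'E'
from h import *
h=atz('w2',248.6,118.7,.162);k=atz('w2',254.1,253.7,.162);t=atz('w2',248.7,108.2,.139)
d=h-k; print(h,k,(h+k)/2,np.linalg.norm(d),np.degrees(np.arctan2(d[1],d[0])),'tube',t)
u=d/np.linalg.norm(d); print('centre from tube',t-u*.075)
pin=atz('w1',243.6,106.6,.15); print('pin',pin, atz('w1',244.4,106.6,.13))
l=atz('w1',222.3,87.7,.185);r=atz('w1',483.5,86.5,.185); e=l-r
print('front',l,r,np.linalg.norm(e),np.degrees(np.arctan2(e[1],e[0]))-90)
e/=np.linalg.norm(e); m=(l+r)/2; print('pin box y',(pin-m)@e,'x',-(pin-m)@np.array([-e[1],e[0],0]))
E
```

```text
[ 0.44599328 -0.20463996  0.162     ] [ 0.52861667 -0.3055887   0.162     ] [ 0.48730498 -0.25511433  0.162     ] 0.13045026742711163 129.29925255150263 tube [ 0.44070852 -0.19799114  0.139     ]
centre from tube [ 0.48821133 -0.25602977  0.139     ]
pin [0.43209746 0.10387075 0.15      ] [0.43230348 0.10390415 0.13      ]
front [0.41145904 0.10130686 0.185     ] [0.53963301 0.25620223 0.185     ] 0.20105009590369868 -219.60733051510957
pin box y 0.0853922890607926 x -0.01426595574409856
```

Emit:
{"op": "step_arm", "data": {
  "delta_rot": [
    [0, 0, -0.42],
    [0, 0, 0],
    [0, 0, 0],
    [0, 0, 0],
    [0, 0, 0],
    [0, 0, 0],
    [0, 0, 0],
    [0, 0, 0],
    [0, 0, 0],
    [0, 0, 0],
    [0, 0, 0],
    [0, 0, 0]
  ],
  "travel": [
    [0.1, -0.04, 0.75],
    [0, 0, 0.75],
    [0, 0, 0.75],
    [0, 0, 0.75],
    [0, 0, 0.75],
    [0, 0, 0.55],
    [0, 0, 0.28],
    [0, 0, 0],
    [0, 0, 0],
    [0, 0, 0],
    [0, 0, 0],
    [0, 0, 0]
  ],
  "jaw": [1, 1, 1, 1, 1, 1, 1, -1, -1, -1, -1, -1]
}}

```text
time_s: 6.25
ee_pos: [0.4881, -0.2547, 0.1273]
orientation: [0.428, 0.904, 0.0, 0.0]
ft_force: [-0.4, 0.6, 0.7]
gripper_width: 0.0449
finger_force: 0.0
```

Emit:
{"op": "step_arm", "data": {
  "delta_rot": [
    [0, 0, 0],
    [0, 0, 0],
    [0, 0, 0],
    [0, 0, 0]
  ],
  "travel": [
    [0, 0, 0],
    [0, 0, 0],
    [0, 0, 0],
    [0, 0, 0]
  ],
  "jaw": [-1, -1, -1, -1]
}}

```text
time_s: 6.75
ee_pos: [0.4879, -0.2546, 0.1271]
orientation: [0.428, 0.904, -0.0, -0.0]
ft_force: [0.6, -0.7, -1.0]
gripper_width: 0.0117
finger_force: 29.9
```

Emit:
{"op": "step_arm", "data": {
  "delta_rot": [
    [0, 0, 0],
    [0, 0, 0],
    [0, 0, 0],
    [0, 0, 0],
    [0, 0, 0],
    [0, 0, -0.74],
    [0, 0, -0.74],
    [0, 0, -0.74],
    [0, 0, 0]
  ],
  "travel": [
    [0, 0, -0.2],
    [0, 0, -0.35],
    [0, 0, -0.35],
    [0, 0, -0.35],
    [0, 0, -0.35],
    [0, 0, 0],
    [0, 0, 0],
    [0, 0, 0],
    [0, 0, 0]
  ],
  "jaw": [-1, -1, -1, -1, -1, -1, -1, -1, -1]
}}

```text
time_s: 7.88
ee_pos: [0.488, -0.2547, 0.1756]
orientation: [0.339, 0.941, 0.0, 0.0]
ft_force: [-0.1, -0.1, -1.3]
gripper_width: 0.0119
finger_force: 29.9
```

Emit:
{"op": "step_arm", "data": {
  "delta_rot": [
    [0, 0, 0],
    [0, 0, 0],
    [0, 0, 0],
    [0, 0, 0],
    [0, 0, 0],
    [0, 0, 0],
    [0, 0, 0],
    [0, 0, 0],
    [0, 0, 0],
    [0, 0, 0],
    [0, 0, 0],
    [0, 0, 0]
  ],
  "travel": [
    [0.2, 0.35, 0],
    [0.45, 0.7, 0],
    [0.45, 0.7, 0],
    [0.45, 0.7, 0],
    [0.45, 0.7, 0],
    [0.45, 0.7, 0],
    [0.45, 0.7, 0],
    [0.45, 0.7, 0],
    [0.45, 0.7, 0],
    [0.45, 0.7, 0],
    [0.45, 0.7, 0],
    [0.45, 0.67, 0]
  ],
  "jaw": [-1, -1, -1, -1, -1, -1, -1, -1, -1, -1, -1, -1]
}}

```text
time_s: 9.38
ee_pos: [0.5221, 0.031, 0.1752]
orientation: [0.339, 0.941, 0.0, -0.0]
ft_force: [0.6, -0.4, -1.9]
gripper_width: 0.012
finger_force: 29.9
```

```bash
python3 - <<'E'
from h import *
st()
for n in('wrist','scene','side'): grab(n,n[0:2]+'3')
st()
a=cv2.imread('pics/wr3.png'); 
c1=cv2.resize(a[0:200,156:356],(600,600),interpolation=cv2.INTER_CUBIC)
b=cv2.imread('pics/si3.png'); c2=cv2.resize(b[140:240,200:266],(198,300),interpolation=cv2.INTER_CUBIC)
b=cv2.imread('pics/sc3.png'); c3=cv2.resize(b[130:230,245:311],(198,300),interpolation=cv2.INTER_CUBIC)
cv2.imwrite('pics/g.png',np.hstack([c1,np.vstack([c2,c3])]))
E
```

```text
t9.38 [0.5221 0.031  0.1752] yaw 140.36 zax [-0.  0. -1.] F [ 0.6 -0.4 -1.9] w 0.0120 ff 29.9
t9.53 [0.5221 0.0313 0.1751] yaw 140.52 zax [-0.  0. -1.] F [ 0.4 -0.8 -2.8] w 0.0114 ff 29.9
```

View pics/g.png

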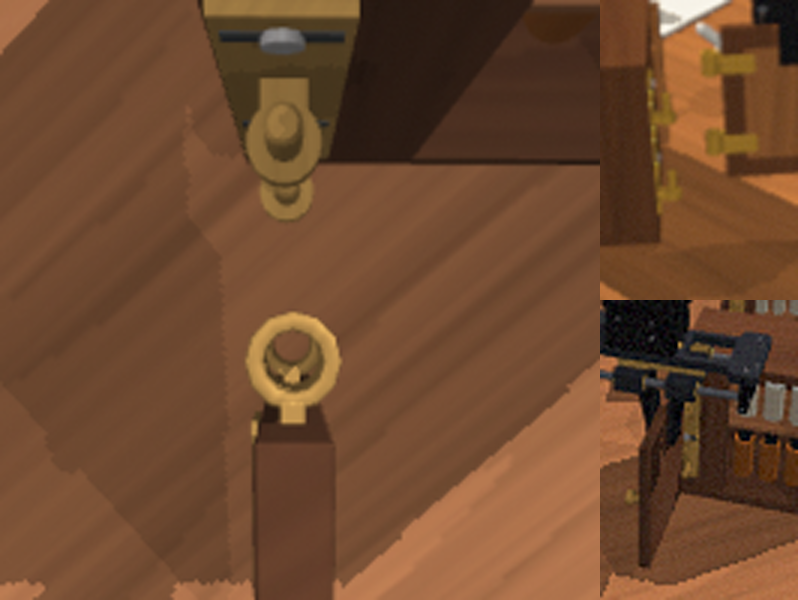

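```bash
python3 - <<'E'
from h import *
f='wr3'
def q(x,y,z): return atz(f,x/3+156-.5,y/3-.5,z)
k=q(293,360,.187); kb=q(292,347,.165); pin=q(284,114,.15); sh=q(285,142,.13); low=q(287,190,.05)
c1=q(295,441,.210); c2=q(295,599,.210)
t,p,M,y=pose()
for n,v in dict(k=k,kb=kb,pin=pin,sh=sh,c1=c1,c2=c2).items(): print(n,v.round(4),'tool',(M.T@(v-p)).round(4))
print('delta tool',(M.T@(pin-k)).round(4),(M.T@(sh-k)).round(4))
d=c1-c2; print(np.degrees(np.arctan2(d[1],d[0])))
E
```

```text
k [0.4658 0.0781 0.187 ] tool [ 0.0732  0.0003 -0.0119]
kb [0.4647 0.0788 0.165 ] tool [0.0745 0.0001 0.0101]
pin [0.4311 0.1047 0.15  ] tool [ 0.1169 -0.0012  0.0251]
sh [0.4323 0.1038 0.13  ] tool [ 0.1154 -0.0012  0.0451]
c1 [0.4738 0.0718 0.21  ] tool [ 0.063   0.0005 -0.0349]
c2 [0.4921 0.0566 0.21  ] tool [ 0.0392  0.0005 -0.0349]
delta tool [ 0.0437 -0.0015  0.037 ] [ 0.0422 -0.0015  0.057 ]
140.34247512710184
```

The ring (knuckle) is at (293,360) and the upper pin tip at (284,115) in the crop; the gap is about 42 mm in tool x and -1.4 mm in y. I'll move over the pin and look through the bore.

Emit:
{"op": "step_arm", "data": {
  "delta_rot": [
    [0, 0, 0],
    [0, 0, 0],
    [0, 0, 0],
    [0, 0, 0],
    [0, 0, 0]
  ],
  "travel": [
    [0.35, -0.045, 0],
    [0.35, 0, 0],
    [0.35, 0, 0],
    [0.35, 0, 0],
    [0, 0, 0]
  ],
  "jaw": [-1, -1, -1, -1, -1]
}}

```text
time_s: 10.15
ee_pos: [0.4886, 0.0557, 0.1753]
orientation: [0.338, 0.941, 0.0, -0.0]
ft_force: [0.7, 0.1, -3.1]
gripper_width: 0.0117
finger_force: 29.9
```

```bash
python3 - <<'E'
from h import *
grab('wrist','w4');grab('side','s4'); st()
a=cv2.imread('pics/w4.png')
c1=cv2.resize(a[90:150,220:285],None,fx=9,fy=9,interpolation=cv2.INTER_CUBIC)[:540]
b=cv2.imread('pics/s4.png'); c2=cv2.resize(b[155:215,205:245],(200,300),interpolation=cv2.INTER_CUBIC); c2=np.vstack([c2,np.zeros((240,200,3),np.uint8)])
cv2.imwrite('pics/i.png',np.hstack([c1,c2]))
E
```

```text
t10.25 [0.4892 0.0549 0.1753] yaw 140.40 zax [ 0.  0. -1.] F [ 0.8  0.1 -1.6] w 0.0120 ff 29.9
```

View pics/i.png

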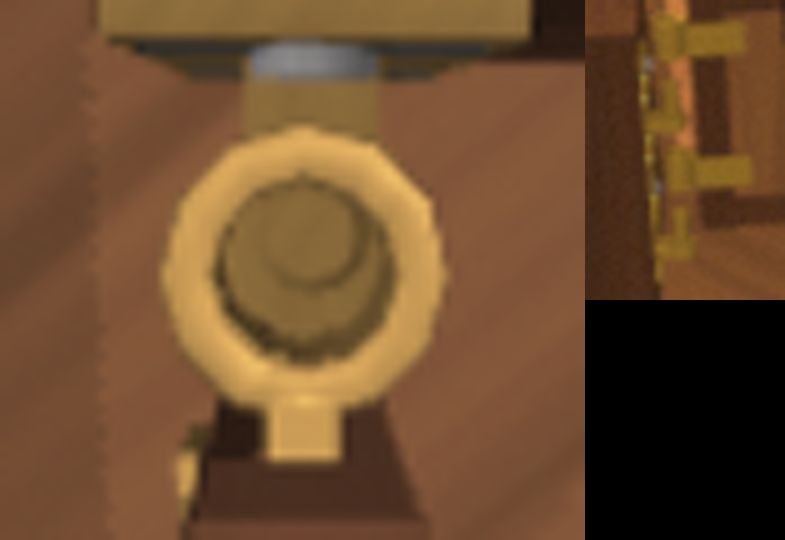

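```bash
python3 - <<'E'
from h import *
f='w4'
def q(x,y,z): return atz(f,x/9+220-.5,y/9+90-.5,z)
t,p,M,y=pose()
k=q(304,270,.187); pin=q(310,233,.15); kb=q(305,264,.165)
for v in(k,pin): print((M.T@(v-p)).round(4))
print('d',(M.T@(pin-k)).round(4))
F,cx,cy,T=cam(f); print(M.T@(-T[:3,:3].T@T[:3,3]-p), M.T@T[2,:3], M.T@T[0,:3])
E
```

```text
[ 0.0744  0.0005 -0.0117]
[0.0751 0.001  0.0253]
d [0.0007 0.0004 0.037 ]
[ 0.08151271  0.00036763 -0.16238029] [-0.2882623   0.00122086  0.95755071] [ 1.36916060e-04  9.99999230e-01 -1.23375991e-03]
```

Emit:
{"op": "step_arm", "data": {
  "delta_rot": [
    [0, 0, 0],
    [0, 0, 0],
    [0, 0, 0],
    [0, 0, 0],
    [0, 0, 0],
    [0, 0, 0]
  ],
  "travel": [
    [0.02, 0.013, 0.1],
    [0, 0, 0.1],
    [0, 0, 0.1],
    [0, 0, 0.1],
    [0, 0, 0.05],
    [0, 0, 0.05]
  ],
  "jaw": [-1, -1, -1, -1, -1, -1]
}}

```text
time_s: 11.0
ee_pos: [0.4889, 0.0556, 0.1601]
orientation: [0.339, 0.941, -0.0, -0.0]
ft_force: [1.1, -0.0, -2.2]
gripper_width: 0.0118
finger_force: 29.9
```

Emit:
{"op": "step_arm", "data": {
  "delta_rot": [
    [0, 0, 0],
    [0, 0, 0]
  ],
  "travel": [
    [0, 0, 0.04],
    [0, 0, 0.04]
  ],
  "jaw": [-1, -1]
}}

```text
time_s: 11.25
ee_pos: [0.4889, 0.0557, 0.1577]
orientation: [0.339, 0.941, 0.0, 0.0]
ft_force: [0.3, 0.1, -2.8]
gripper_width: 0.0118
finger_force: 29.9
```

Emit:
{"op": "step_arm", "data": {
  "delta_rot": [
    [0, 0, 0],
    [0, 0, 0]
  ],
  "travel": [
    [0, 0, 0.04],
    [0, 0, 0.04]
  ],
  "jaw": [-1, -1]
}}

```text
time_s: 11.5
ee_pos: [0.4889, 0.0556, 0.1553]
orientation: [0.339, 0.941, 0.0, 0.0]
ft_force: [0.8, -0.9, -3.1]
gripper_width: 0.0119
finger_force: 29.9
```

```bash
python3 - <<'E'
from h import *
st();print(arm.sense()['torque'].round(2))
E
```

```text
t11.50 [0.4889 0.0556 0.1553] yaw 140.39 zax [ 0.  0. -1.] F [ 0.8 -0.9 -3.1] w 0.0119 ff 29.9
[0.01 0.03 0.03]
```

Emit:
{"op": "step_arm", "data": {
  "delta_rot": [
    [0, 0, 0],
    [0, 0, 0],
    [0, 0, 0],
    [0, 0, 0]
  ],
  "travel": [
    [0, 0, 0.05],
    [0, 0, 0.05],
    [0, 0, 0.05],
    [0, 0, 0.05]
  ],
  "jaw": [-1, -1, -1, -1]
}}

```text
time_s: 12.0
ee_pos: [0.4889, 0.0556, 0.1493]
orientation: [0.339, 0.941, -0.0, 0.0]
ft_force: [-0.1, 0.1, -2.2]
gripper_width: 0.0116
finger_force: 29.9
```

Emit:
{"op": "step_arm", "data": {
  "delta_rot": [
    [0, 0, 0],
    [0, 0, 0],
    [0, 0, 0],
    [0, 0, 0]
  ],
  "travel": [
    [0, 0, 0.05],
    [0, 0, 0.05],
    [0, 0, 0.05],
    [0, 0, 0.04]
  ],
  "jaw": [-1, -1, -1, -1]
}}

```text
time_s: 12.5
ee_pos: [0.4889, 0.0556, 0.1436]
orientation: [0.339, 0.941, -0.0, 0.0]
ft_force: [-0.1, 0.3, -1.8]
gripper_width: 0.0117
finger_force: 29.9
```

Emit:
{"op": "step_arm", "data": {
  "delta_rot": [
    [0, 0, 0],
    [0, 0, 0]
  ],
  "travel": [
    [0, 0, 0.02],
    [0, 0, 0.02]
  ],
  "jaw": [-1, -1]
}}

```text
time_s: 12.75
ee_pos: [0.4889, 0.0556, 0.1425]
orientation: [0.339, 0.941, 0.0, 0.0]
ft_force: [0.6, 0.6, -3.1]
gripper_width: 0.0123
finger_force: 29.9
```

Emit:
{"op": "step_arm", "data": {
  "delta_rot": [
    [0, 0, 0],
    [0, 0, 0]
  ],
  "travel": [
    [0, 0, 0.02],
    [0, 0, 0.02]
  ],
  "jaw": [-1, -1]
}}

```text
time_s: 13.0
ee_pos: [0.4889, 0.0556, 0.1412]
orientation: [0.339, 0.941, -0.0, -0.0]
ft_force: [-0.1, -0.9, -2.1]
gripper_width: 0.0119
finger_force: 29.9
```

Emit:
{"op": "step_arm", "data": {
  "delta_rot": [
    [0, 0, 0],
    [0, 0, 0]
  ],
  "travel": [
    [0, 0, 0.02],
    [0, 0, 0.0]
  ],
  "jaw": [-1, -1]
}}

```text
time_s: 13.25
ee_pos: [0.4889, 0.0556, 0.1406]
orientation: [0.339, 0.941, -0.0, -0.0]
ft_force: [-0.3, 0.5, -3.7]
gripper_width: 0.0118
finger_force: 29.9
```

Emit:
{"op": "step_arm", "data": {
  "delta_rot": [
    [0, 0, 0],
    [0, 0, 0]
  ],
  "travel": [
    [0, 0, 0.02],
    [0, 0, 0.0]
  ],
  "jaw": [-1, -1]
}}

```text
time_s: 13.5
ee_pos: [0.4889, 0.0556, 0.1401]
orientation: [0.339, 0.941, -0.0, 0.0]
ft_force: [-0.7, 0.0, -2.7]
gripper_width: 0.0119
finger_force: 29.9
```

Emit:
{"op": "step_arm", "data": {
  "delta_rot": [
    [0, 0, 0],
    [0, 0, 0]
  ],
  "travel": [
    [0, 0, 0.02],
    [0, 0, 0.0]
  ],
  "jaw": [-1, -1]
}}

```text
time_s: 13.75
ee_pos: [0.4891, 0.0556, 0.1397]
orientation: [0.339, 0.941, 0.0, 0.0]
ft_force: [-0.4, -0.5, 2.0]
gripper_width: 0.0118
finger_force: 29.9
```

Emit:
{"op": "step_arm", "data": {
  "delta_rot": [
    [0, 0, 0],
    [0, 0, 0]
  ],
  "travel": [
    [0, 0, 0.015],
    [0, 0, 0.0]
  ],
  "jaw": [-1, -1]
}}

```text
time_s: 14.0
ee_pos: [0.4892, 0.0556, 0.1393]
orientation: [0.339, 0.941, 0.0, 0.0]
ft_force: [-0.1, -1.1, 5.3]
gripper_width: 0.0118
finger_force: 30.0
```

```bash
python3 - <<'E'
from h import *
st();print(arm.sense()['torque'].round(2))
E
```

```text
t14.00 [0.4892 0.0556 0.1393] yaw 140.39 zax [ 0.001  0.    -1.   ] F [-0.1 -1.1  5.3] w 0.0118 ff 30.0
[-0.11  0.3   0.1 ]
```

Contact on the shoulders came at exactly the expected height. Release and lift.

Emit:
{"op": "step_arm", "data": {
  "delta_rot": [
    [0, 0, 0],
    [0, 0, 0],
    [0, 0, 0],
    [0, 0, 0],
    [0, 0, 0],
    [0, 0, 0],
    [0, 0, 0],
    [0, 0, 0],
    [0, 0, 0],
    [0, 0, 0],
    [0, 0, 0],
    [0, 0, 0]
  ],
  "travel": [
    [0, 0, 0],
    [0, 0, 0],
    [0, 0, 0],
    [0, 0, 0],
    [0, 0, -0.3],
    [0, 0, -0.6],
    [0, 0, -0.6],
    [0, 0, -0.6],
    [0, 0, -0.3],
    [-0.4, -0.4, 0],
    [-0.4, -0.4, 0],
    [-0.4, -0.4, 0]
  ],
  "jaw": [-0.3, -0.3, -0.3, -0.3, -0.3, -0.3, -0.3, -0.3, -0.3, -1, -1, -1]
}}

```text
time_s: 15.5
ee_pos: [0.4934, 0.003, 0.2105]
orientation: [0.339, 0.941, -0.0, -0.0]
ft_force: [0.2, 0.4, -1.0]
gripper_width: 0.0079
finger_force: 0.0
```

```bash
python3 - <<'E'
from h import *
st()
grab('wrist','w5');grab('side','s5');grab('scene','c5')
a=cv2.imread('pics/w5.png')[0:300,100:400]; b=cv2.imread('pics/s5.png')[140:240,190:290]; c=cv2.imread('pics/c5.png')[120:220,245:345]
z=lambda i,s:cv2.resize(i,s,interpolation=cv2.INTER_CUBIC)
cv2.imwrite('pics/j.png',np.hstack([z(a,(500,600)),np.vstack([z(b,(300,300)),z(c,(300,300))])]))
E
```

```text
t15.50 [0.4934 0.003  0.2105] yaw 140.32 zax [-0.001 -0.    -1.   ] F [ 0.2  0.4 -1. ] w 0.0079 ff 0.0
```

View pics/j.png

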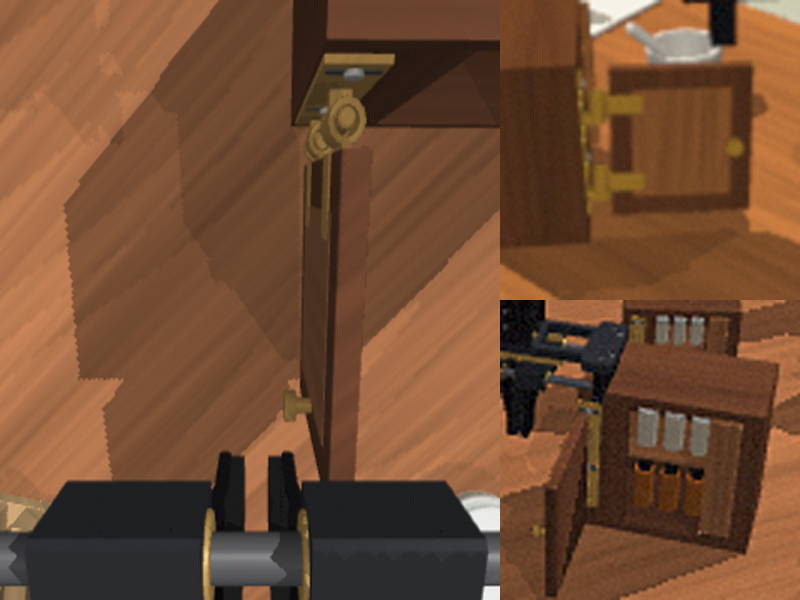

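The door hangs home on both pins at about a right angle, and the fingers are shut on its outer side. Now I lower and push it shut.

Emit:
{"op": "step_arm", "data": {
  "delta_rot": [
    [0, 0, 0],
    [0, 0, 0],
    [0, 0, 0],
    [0, 0, 0],
    [0, 0, 0],
    [0, 0, 0],
    [0, 0, 0]
  ],
  "travel": [
    [0, 0, 0.6],
    [0, 0, 0.6],
    [0, 0, 0.6],
    [0, 0, 0.5],
    [0, 0.2, 0],
    [0, 0.2, 0],
    [0, 0.1, 0]
  ],
  "jaw": [-1, -1, -1, -1, -1, -1, -1]
}}

```text
time_s: 16.52
ee_pos: [0.504, 0.0172, 0.1426]
orientation: [0.338, 0.941, 0.0, 0.0]
ft_force: [0.5, 0.2, -0.7]
gripper_width: 0.0005
finger_force: 0.0
```

Emit:
{"op": "step_arm", "data": {
  "delta_rot": [
    [0, 0, -0.5],
    [0, 0, -0.5],
    [0, 0, -0.5],
    [0, 0, -0.5],
    [0, 0, -0.5],
    [0, 0, -0.5],
    [0, 0, -0.5],
    [0, 0, -0.5]
  ],
  "travel": [
    [-0.03, 0.16, 0],
    [-0.03, 0.16, 0],
    [-0.03, 0.16, 0],
    [-0.03, 0.16, 0],
    [-0.03, 0.16, 0],
    [-0.03, 0.16, 0],
    [-0.03, 0.16, 0],
    [-0.03, 0.16, 0]
  ],
  "jaw": [-1, -1, -1, -1, -1, -1, -1, -1]
}}

```text
time_s: 17.52
ee_pos: [0.5294, 0.046, 0.1425]
orientation: [0.17, 0.986, 0.0, 0.0]
ft_force: [0.2, -0.3, 0.0]
gripper_width: 0.0006
finger_force: 0.1
```

```bash
cat > rel.py <<'E'
from h import *
st(); t,p,M,y=pose(); d=(p-np.array([.4317,.1042,0]))[:2]; a=np.radians(y)
print('in tool-aligned door frame: x %.4f y %.4f; swung %.1f'%(d@[np.cos(a),np.sin(a)],d@[-np.sin(a),np.cos(a)],(y-140.4)%360), arm.sense()['joint_positions'].round(2))
E
python3 rel.py
```

```text
t17.52 [0.5294 0.046  0.1425] yaw 160.48 zax [ 0.001  0.    -1.   ] F [ 0.2 -0.3  0. ] w 0.0006 ff 0.1
in tool-aligned door frame: x -0.1116 y 0.0222; swung 20.1 [-0.72  0.16  0.61  1.88 -0.1   1.13  1.16]
```

Emit:
{"op": "step_arm", "data": {
  "delta_rot": [
    [0, 0, -0.5],
    [0, 0, -0.5],
    [0, 0, -0.5],
    [0, 0, -0.5],
    [0, 0, -0.5],
    [0, 0, -0.5],
    [0, 0, -0.5],
    [0, 0, -0.5],
    [0, 0, -0.5],
    [0, 0, -0.5],
    [0, 0, -0.5],
    [0, 0, -0.5]
  ],
  "travel": [
    [-0.03, 0.16, 0],
    [-0.03, 0.16, 0],
    [-0.03, 0.16, 0],
    [-0.03, 0.16, 0],
    [-0.03, 0.16, 0],
    [-0.03, 0.16, 0],
    [-0.03, 0.16, 0],
    [-0.03, 0.16, 0],
    [-0.03, 0.16, 0],
    [-0.03, 0.16, 0],
    [-0.03, 0.16, 0],
    [-0.03, 0.16, 0]
  ],
  "jaw": [-1, -1, -1, -1, -1, -1, -1, -1, -1, -1, -1, -1]
}}

```text
time_s: 19.02
ee_pos: [0.5454, 0.1015, 0.142]
orientation: [-0.092, 0.996, -0.0, -0.0]
ft_force: [0.5, 0.1, 0.2]
gripper_width: 0.0004
finger_force: 0.1
```

Emit:
{"op": "step_arm", "data": {
  "delta_rot": [
    [0, 0, -0.5],
    [0, 0, -0.5],
    [0, 0, -0.5],
    [0, 0, -0.5],
    [0, 0, -0.5],
    [0, 0, -0.5],
    [0, 0, -0.5],
    [0, 0, -0.5],
    [0, 0, -0.5],
    [0, 0, -0.5]
  ],
  "travel": [
    [-0.03, 0.16, 0],
    [-0.03, 0.16, 0],
    [-0.03, 0.16, 0],
    [-0.03, 0.16, 0],
    [-0.03, 0.16, 0],
    [-0.03, 0.16, 0],
    [-0.03, 0.16, 0],
    [-0.03, 0.16, 0],
    [-0.03, 0.16, 0],
    [-0.03, 0.16, 0]
  ],
  "jaw": [-1, -1, -1, -1, -1, -1, -1, -1, -1, -1]
}}

```text
time_s: 20.27
ee_pos: [0.536, 0.149, 0.142]
orientation: [-0.305, 0.952, -0.0, -0.0]
ft_force: [-0.5, -0.6, 0.6]
gripper_width: 0.0004
finger_force: 0.1
```

```bash
python3 rel.py; python3 - <<'E'
from h import *
grab('side','s6');grab('scene','c6');grab('wrist','w6')
b=cv2.imread('pics/s6.png')[120:240,170:290]; c=cv2.imread('pics/c6.png')[120:220,255:355]; a=cv2.imread('pics/w6.png')[0:300,56:456]
z=lambda i,s:cv2.resize(i,s,interpolation=cv2.INTER_CUBIC)
cv2.imwrite('pics/k.png',np.hstack([z(a,(500,600)),np.vstack([z(b,(300,300)),z(c,(300,300))])]))
E
```

```text
t20.27 [0.536 0.149 0.142] yaw -144.44 zax [-0. -0. -1.] F [-0.5 -0.6  0.6] w 0.0004 ff 0.1
in tool-aligned door frame: x -0.1109 y 0.0242; swung 75.2 [-0.73  0.21  0.44  1.82 -0.1   1.14  1.93]
```

View pics/k.png

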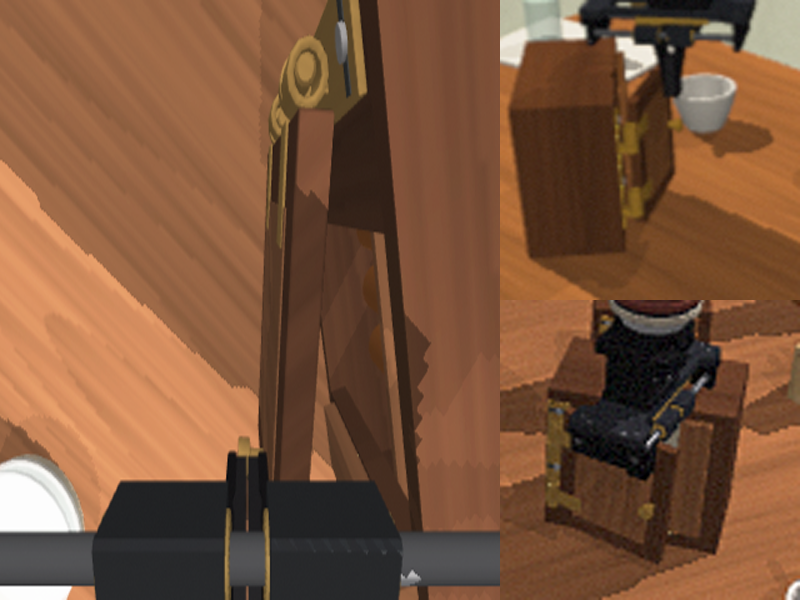

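The finger is pushing the outer face. The door is at about 71° of 90°, lagging the tool by about 4.5°. I'll continue in smaller steps.

Emit:
{"op": "step_arm", "data": {
  "delta_rot": [
    [0, 0, -0.5],
    [0, 0, -0.5],
    [0, 0, -0.5],
    [0, 0, -0.5],
    [0, 0, -0.5],
    [0, 0, -0.5],
    [0, 0, 0]
  ],
  "travel": [
    [-0.03, 0.16, 0],
    [-0.03, 0.16, 0],
    [-0.03, 0.16, 0],
    [-0.03, 0.16, 0],
    [-0.03, 0.16, 0],
    [-0.03, 0.16, 0],
    [0, 0, 0]
  ],
  "jaw": [-1, -1, -1, -1, -1, -1, -1]
}}

```text
time_s: 21.3
ee_pos: [0.5208, 0.1742, 0.142]
orientation: [-0.426, 0.905, 0.0, -0.0]
ft_force: [-0.3, 0.8, -0.2]
gripper_width: 0.0004
finger_force: 0.0
```

```bash
python3 rel.py
```

```text
t21.30 [0.5208 0.1742 0.142 ] yaw -129.53 zax [-0.  0. -1.] F [-0.3  0.8 -0.2] w 0.0004 ff 0.0
in tool-aligned door frame: x -0.1108 y 0.0242; swung 90.1 [-0.75  0.19  0.39  1.83 -0.08  1.13  2.12]
```

Emit:
{"op": "step_arm", "data": {
  "delta_rot": [
    [0, 0, 0],
    [0, 0, 0],
    [0, 0, 0],
    [0, 0, 0],
    [0, 0, 0]
  ],
  "travel": [
    [0, 0.05, 0],
    [0, 0.05, 0],
    [0, 0.05, 0],
    [0, 0.03, 0],
    [0, 0, 0]
  ],
  "jaw": [-1, -1, -1, -1, -1]
}}

```text
time_s: 21.92
ee_pos: [0.5171, 0.1771, 0.142]
orientation: [-0.426, 0.905, -0.0, 0.0]
ft_force: [1.0, -1.0, -0.5]
gripper_width: 0.0005
finger_force: 0.8
```

Emit:
{"op": "step_arm", "data": {
  "delta_rot": [
    [0, 0, 0],
    [0, 0, 0]
  ],
  "travel": [
    [0, 0.03, 0],
    [0, 0, 0]
  ],
  "jaw": [-1, -1]
}}

```text
time_s: 22.18
ee_pos: [0.517, 0.1771, 0.1421]
orientation: [-0.425, 0.905, -0.001, 0.0]
ft_force: [4.7, -2.1, -2.1]
gripper_width: 0.0002
finger_force: 2.5
```

Emit:
{"op": "step_arm", "data": {
  "delta_rot": [
    [0, 0, 0],
    [0, 0, 0]
  ],
  "travel": [
    [0, 0.03, 0],
    [0, 0, 0]
  ],
  "jaw": [-1, -1]
}}

```text
time_s: 22.42
ee_pos: [0.517, 0.1771, 0.1422]
orientation: [-0.425, 0.905, -0.001, 0.001]
ft_force: [6.9, -3.8, -3.2]
gripper_width: 0.0006
finger_force: 3.7
```

```bash
python3 rel.py; python3 - <<'E'
from h import *
grab('wrist','w7'); g=cv2.imread('pics/w7.png')
# door top edges: print columns of strong gradients on rows
gg=cv2.GaussianBlur(cv2.cvtColor(g,cv2.COLOR_BGR2GRAY),(3,3),0).astype(int)
for r in range(70,240,20):
    d=np.abs(np.diff(gg[r,200:360])); i=[int(k)+200 for k in np.argsort(-d)[:10]]; print(r,sorted(i))
E
```

```text
t22.43 [0.517  0.1771 0.1422] yaw -129.69 zax [ 0.002 -0.001 -1.   ] F [ 6.9 -3.8 -3.2] w 0.0006 ff 3.7
in tool-aligned door frame: x -0.1106 y 0.0190; swung 89.9 [-0.76  0.18  0.39  1.84 -0.07  1.13  2.1 ]
70 [269, 270, 272, 273, 274, 275, 276, 277, 278, 311]
90 [267, 268, 271, 272, 273, 274, 276, 277, 278, 310]
110 [263, 264, 266, 267, 273, 276, 277, 278, 281, 309]
130 [262, 263, 264, 274, 276, 277, 280, 281, 333, 334]
150 [262, 263, 264, 273, 274, 275, 276, 280, 325, 332]
170 [204, 205, 262, 263, 273, 275, 279, 323, 330, 331]
190 [225, 226, 261, 262, 263, 272, 274, 275, 278, 329]
210 [244, 245, 261, 262, 271, 273, 274, 277, 278, 327]
230 [236, 237, 238, 252, 254, 268, 269, 270, 273, 326]
```

```bash
python3 - <<'E'
from h import *
def an(pts,z):
    w=np.array([atz('w7',u,v,z)[:2] for u,v in pts]); d=w[0]-w[-1]; return np.degrees(np.arctan2(d[1],d[0])),w.round(4).tolist()
print('box front',an([(333.5,130),(331.5,150),(330.5,170),(329,190),(327,210)],.185))
for n,p in dict(a=[(263,130),(263,150),(262.5,170),(262,190),(261.5,210)],b=[(274,130),(274,150),(273.5,190),(272.5,210)],c=[(276.5,130),(276,150),(275,170),(274.5,190),(273,210)],d=[(280.5,130),(280,150),(279,170),(278,190),(277.5,210)]).items(): print(n,an(p,.175))
F,cx,cy,T=cam('w7')
g=cv2.imread('pics/w7.png')
for r in(130,170,210): print(r,[(c,g[r,c].tolist()) for c in range(258,300,3)])
E
```

```text
box front (np.float64(-129.96237861039256), [[0.4473, 0.1446], [0.4525, 0.1506], [0.4576, 0.1571], [0.4631, 0.1637], [0.469, 0.1704]])
a (np.float64(-130.28975584119482), [[0.4691, 0.1276], [0.4745, 0.1343], [0.4803, 0.141], [0.4864, 0.1481], [0.4927, 0.1555]])
b (np.float64(-129.66923678269424), [[0.4655, 0.1306], [0.4708, 0.1373], [0.4824, 0.1514], [0.4888, 0.1587]])
c (np.float64(-130.98782766423375), [[0.4647, 0.1313], [0.4702, 0.1379], [0.4761, 0.1446], [0.482, 0.1517], [0.4886, 0.1589]])
d (np.float64(-130.3973966281611), [[0.4633, 0.1324], [0.4688, 0.139], [0.4747, 0.1457], [0.4808, 0.1528], [0.487, 0.1602]])
130 [(258, [62, 92, 139]), (261, [66, 97, 145]), (264, [48, 71, 105]), (267, [36, 52, 77]), (270, [36, 52, 76]), (273, [35, 52, 77]), (276, [58, 87, 129]), (279, [24, 32, 49]), (282, [37, 53, 82]), (285, [41, 56, 88]), (288, [40, 56, 87]), (291, [39, 55, 86]), (294, [39, 54, 85]), (297, [39, 56, 86])]
170 [(258, [64, 95, 142]), (261, [61, 90, 134]), (264, [41, 59, 87]), (267, [34, 50, 73]), (270, [35, 51, 75]), (273, [36, 54, 80]), (276, [26, 36, 54]), (279, [27, 38, 59]), (282, [42, 60, 95]), (285, [43, 61, 94]), (288, [43, 61, 96]), (291, [43, 60, 94]), (294, [43, 60, 94]), (297, [43, 61, 94])]
210 [(258, [68, 99, 148]), (261, [68, 99, 149]), (264, [34, 49, 74]), (267, [39, 56, 83]), (270, [35, 51, 75]), (273, [54, 78, 116]), (276, [25, 34, 51]), (279, [39, 54, 84]), (282, [42, 58, 91]), (285, [42, 58, 91]), (288, [42, 58, 91]), (291, [41, 58, 90]), (294, [41, 57, 88]), (297, [42, 57, 89])]
```

The door is parallel to the front within half a degree, with about 8 N on the bead. Withdraw and retreat.

Emit:
{"op": "step_arm", "data": {
  "delta_rot": [
    [0, 0, 0],
    [0, 0, 0],
    [0, 0, 0],
    [0, 0, 0],
    [0, 0, 0],
    [0, 0, 0],
    [0, 0, 0],
    [0, 0, 0],
    [0, 0, 0],
    [0, 0, 0]
  ],
  "travel": [
    [0, -0.06, 0],
    [0, -0.15, 0],
    [0, -0.5, 0],
    [0, -0.5, 0],
    [0, -0.2, -0.6],
    [0, 0, -0.8],
    [0, 0, -0.8],
    [0, 0, -0.8],
    [0, 0, 0],
    [0, 0, 0]
  ],
  "jaw": [-1, -1, -1, -1, -1, -1, -1, -1, -1, -1]
}}

```text
time_s: 23.72
ee_pos: [0.5481, 0.1513, 0.232]
orientation: [-0.426, 0.905, 0.0, -0.0]
ft_force: [-0.3, 0.4, -0.5]
gripper_width: 0.0004
finger_force: 0.0
```

```bash
python3 rel.py; python3 - <<'E'
from h import *
grab('wrist','w8');grab('side','s8'); g=cv2.imread('pics/w8.png')
def show(r,z):
    gg=cv2.GaussianBlur(cv2.cvtColor(g,cv2.COLOR_BGR2GRAY),(3,3),0).astype(int)
    d=np.abs(np.diff(gg[r])); 
    return [(i,int(d[i])) for i in range(250,420) if d[i]>=6 and d[i]==d[max(0,i-3):i+4].max()]
for r in range(70,230,20): print(r,show(r,0))
# predicted door-top edges if shut
pin=np.array([.4317,.1042]);a=np.radians(140.4);bx=np.array([np.cos(a),np.sin(a)]);by=np.array([-bx[1],bx[0]])
for off in(-6,6):
  for L in(20,60,100,140):
    w=pin-by*L/1e3+bx*off/1e3; print(off,L,proj('w8',[*w,.175]).round(1))
E
```

```text
t23.73 [0.5481 0.1513 0.232 ] yaw -129.61 zax [-0.  0. -1.] F [-0.3  0.4 -0.5] w 0.0004 ff 0.0
in tool-aligned door frame: x -0.1105 y 0.0596; swung 90.0 [-0.72  0.16  0.42  1.67 -0.07  1.32  2.16]
70 [(302, 21), (312, 19), (323, 16), (336, 14), (337, 14), (346, 11), (352, 21), (356, 33), (364, 22)]
90 [(296, 30), (302, 27), (313, 13), (320, 25), (328, 17), (344, 25), (362, 22)]
110 [(294, 23), (312, 6), (315, 6), (319, 15), (326, 18), (341, 20), (360, 20)]
130 [(293, 20), (317, 14), (324, 18), (339, 16), (347, 16), (352, 26), (358, 20)]
150 [(292, 24), (316, 10), (322, 20), (337, 15), (345, 15), (350, 27), (356, 19)]
170 [(259, 11), (260, 11), (290, 18), (314, 13), (320, 19), (334, 14), (335, 14), (348, 26), (353, 19)]
190 [(278, 12), (285, 20), (291, 26), (312, 14), (318, 21), (332, 19), (342, 13), (346, 22), (351, 21)]
210 [(298, 32), (310, 18), (316, 21), (330, 21), (340, 16), (344, 24), (349, 22)]
-6 20 [328.7  87.1]
-6 60 [324.7 144.7]
-6 100 [321.2 196.5]
-6 140 [318.  243.2]
6 20 [345.9  87.1]
6 60 [341.  144.7]
6 100 [336.6 196.4]
6 140 [332.7 243.2]
```

```bash
python3 - <<'E'
from h import *
rows=[90,110,130,150,170,190,210]
for n,c,z in(('outer',[328,326,324,322,320,318,316],.175),('inner',[344,341,339,337,334.5,332,330],.175),('box',[362,360,358,356,353.5,351,349],.185)):
    w=np.array([atz('w8',u,v,z)[:2] for u,v in zip(c,rows)]); m=w.mean(0); d=np.linalg.svd(w-m)[2][0]; print(n,np.degrees(np.arctan2(d[1],d[0]))%180,m.round(4))
    if n!='box': print(w[0],w[-1])
    nrm=np.array([-d[1],d[0]])
    print('perp dist from pin',(m-[.4317,.1042])@nrm)
s=arm.sense(); print(s['time_s'])
E
```

```text
outer 48.46744467086229 [0.4792 0.1494]
[0.45053872 0.11703692] [0.50976874 0.18390769]
perp dist from pin -0.005590803958036312
inner 48.43540272893476 [0.4707 0.1564]
[0.4419146  0.12418777] [0.50128089 0.19095178]
perp dist from pin 0.00540186681658971
box 49.78343293221961 [0.4616 0.1619]
perp dist from pin 0.014400898370015607
23.825
```

```bash
python3 -c "
from rig import arm
print(arm.close_job())"
```

```text
the job is handed in; nothing more can be done
None
```

The door is hung on both pins, fully home, and shut to within about 1.3° of the box front, with the gripper clear of it; I handed the job in at about 24 s, but no verdict was returned.

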